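Find the worn spring among three sharpening pads and push its tag down

TASK

The three sprung yellow sharpening pads on the bench look alike, but one has a worn, soft spring. Going from the robot's left to its right, press each pad down with the fingertips until it plainly gives and let it come back up; after that, push the red tag on the softest pad's cradle fully down, leave the other two tags up, and move clear. Only touch and press: do not pick the pads out of their cradles, and leave the tools around them alone.

Things in the scene. Friction and masses are not known exactly. Their poses are not given: they have to be found in the camera images.
- cradle_left: the left one (as the robot sees it, left = larger y) of three like black plastic cradles screwed to the bench side by side, 190 long (x) x 96 wide (y), deck top 20 mm up; a round sprung sharpening pad unit is seated in it. Origin: centre of the underside; z up, x along its length towards its tag; turned up to 0.25 rad.
- pad_place_left (a point): centre of the top face of the pad seated in cradle_left, as it is when not pressed: a flat disc, steel face with yellow dots and yellow rim, 80 diameter x 12 mm thick, on springs over a black base 80 diameter that stands loose between four low cleats; 27.5 mm from the cradle's origin towards -x, 72 mm above the bench. The point stays with the cradle and does not follow the pad.
- tag_left_top (a point): centre of the top face of cradle_left's tag: a red plastic cap 28 (cradle x) x 40 (y) x 8 mm on a stem above a grey housing (56 wide, top at 66 mm) at the far end of the cradle, 72 mm from its origin towards +x, 45 mm clear of the pad's edge; top 90 mm above the bench when up, 76 mm when fully down. It moves with the tag.
- tag_left (a joint): how far cradle_left's tag is pushed down (m): 0 to 0.002 at the start (up), 0.014 fully down at the stop. It moves straight down against about 3 N of friction and stays where it is left.
- cradle_middle: the middle one (as the robot sees it, left = larger y) of three like black plastic cradles screwed to the bench side by side, 190 long (x) x 96 wide (y), deck top 20 mm up; a round sprung sharpening pad unit is seated in it. Origin: centre of the underside; z up, x along its length towards its tag; turned up to 0.25 rad.
- pad_place_middle (a point): centre of the top face of the pad seated in cradle_middle, as it is when not pressed: a flat disc, steel face with yellow dots and yellow rim, 80 diameter x 12 mm thick, on springs over a black base 80 diameter that stands loose between four low cleats; 27.5 mm from the cradle's origin towards -x, 72 mm above the bench. The point stays with the cradle and does not follow the pad.
- tag_middle_top (a point): centre of the top face of cradle_middle's tag: a red plastic cap 28 (cradle x) x 40 (y) x 8 mm on a stem above a grey housing (56 wide, top at 66 mm) at the far end of the cradle, 72 mm from its origin towards +x, 45 mm clear of the pad's edge; top 90 mm above the bench when up, 76 mm when fully down. It moves with the tag.
- tag_middle (a joint): how far cradle_middle's tag is pushed down (m): 0 to 0.002 at the start (up), 0.014 fully down at the stop. It moves straight down against about 3 N of friction and stays where it is left.
- cradle_right: the right one (as the robot sees it, left = larger y) of three like black plastic cradles screwed to the bench side by side, 190 long (x) x 96 wide (y), deck top 20 mm up; a round sprung sharpening pad unit is seated in it. Origin: centre of the underside; z up, x along its length towards its tag; turned up to 0.25 rad.
- pad_place_right (a point): centre of the top face of the pad seated in cradle_right, as it is when not pressed: a flat disc, steel face with yellow dots and yellow rim, 80 diameter x 12 mm thick, on springs over a black base 80 diameter that stands loose between four low cleats; 27.5 mm from the cradle's origin towards -x, 72 mm above the bench. The point stays with the cradle and does not follow the pad.
- tag_right_top (a point): centre of the top face of cradle_right's tag: a red plastic cap 28 (cradle x) x 40 (y) x 8 mm on a stem above a grey housing (56 wide, top at 66 mm) at the far end of the cradle, 72 mm from its origin towards +x, 45 mm clear of the pad's edge; top 90 mm above the bench when up, 76 mm when fully down. It moves with the tag.
- tag_right (a joint): how far cradle_right's tag is pushed down (m): 0 to 0.002 at the start (up), 0.014 fully down at the stop. It moves straight down against about 3 N of friction and stays where it is left.
- pad_p (a joint): how far this one of the three like pads is pressed down (m): 0 at rest (top), 0.014 at the bottom stop; its springs return it when let go. The three pads are seated in the three cradles in any order, so only pressing shows which pad is in which cradle. The first 1.5 N does not move a pad, then it sinks in proportion to the push: at 6 N two of the pads have sunk only about 4 to 7 mm, the softest 13 mm or more.
- pad_q (a joint): how far this one of the three like pads is pressed down (m): 0 at rest (top), 0.014 at the bottom stop; its springs return it when let go. The three pads are seated in the three cradles in any order, so only pressing shows which pad is in which cradle. The first 1.5 N does not move a pad, then it sinks in proportion to the push: at 6 N two of the pads have sunk only about 4 to 7 mm, the softest 13 mm or more.
- pad_r (a joint): how far this one of the three like pads is pressed down (m): 0 at rest (top), 0.014 at the bottom stop; its springs return it when let go. The three pads are seated in the three cradles in any order, so only pressing shows which pad is in which cradle. The first 1.5 N does not move a pad, then it sinks in proportion to the push: at 6 N two of the pads have sunk only about 4 to 7 mm, the softest 13 mm or more.
- glue: white glue bottle, 36 diameter x 95 mm tall, standing between two cradles; origin at the centre of its underside; to be left alone.
- pencil: mechanical pencil, 10 diameter x 142 mm, lying between two cradles; origin under its middle, x along it; to be left alone.
- chisel: chisel with a wooden handle, 262 long x 26 mm, lying beyond the cradles; origin under its middle, x towards the blade; to be left alone.
- square: combination square: 300 x 25 mm steel rule lying in a blue head, 20 mm high, beyond the cradles; origin under the rule, 30 mm from the head, x along the rule; to be left alone.
- plane: hand plane with wooden handles, 250 x 62 x 130 mm, at the robot's left; origin: centre of the underside; to be left alone.
- stain_can: red tin, 86 diameter x 110 mm, at the robot's right; origin: centre of the underside; to be left alone.
- mallet: wooden mallet lying down, 280 x 120 x 80 mm, at the robot's right; origin under its handle, x towards the head; to be left alone.
Things that resemble listed ones, but are neither listed nor needed, are in the scene too. Leave any blue or purple look-alike of the cradle_right alone.

How it is judged:
By the outcome, as a careful person would: the job done as asked, in the order asked, and still so for the second after the job is handed in, with the robot touching nothing.
It also fails if it takes over 58 s, if anything falls off the work surface, if the arm or the gripper's body presses on something with over 40 N, if the wrist force passes 120 N, or if a joint passes its speed limit or range.

ROBOT

A 7-joint arm with a two-finger parallel gripper is mounted at the origin on the work surface. World frame = base frame: x ahead of the robot, y to its left, z up, the work surface at z = 0. Lengths are in m, angles in degrees, forces in N, time in s.
With the tool pointing down it reaches from about 0.425 to 0.825 m from the base axis. Payload 3.6 kg.
Tool frame: the origin (TCP) lies on the centre line of the jaws, within the pads' length; the fingertips stand env.nose_length ahead of it and the grasp point (between the pads) is the TCP (env.nose_length is the distance from the TCP to the fingertips, in m); z points along the fingers, y is the line along which they close (so a half turn about z gives the same grasp; the last joint's range is limited). The gripper opens to 85 mm and grips with 20 to 120 N. Pads are 22 mm wide; open, the fingers measure 114 mm over their backs; the gripper's body (76 mm by 85 mm) begins 54 mm behind the grasp point. The pads swing forward as they close: fully open they stand 13 mm farther back than shut.
Start: joints at [-78.696, 35.231, -0.722, 81.555, 0.464, 63.22, -2.315], TCP at [0.144, 0.634, 0.25] pointing down, gripper open.
Joint ranges: [-178.69, 178.69], [-17.37, 117.87], [-77.05, 75.6], [15.02, 138.74], [-78.02, 258.01], [0.78, 113.62], [-162.83, 162.83]. Speed limits (degrees/s): [159.86, 159.86, 180, 180, 180, 180, 180].

INTERFACE

Orientations are given as a 3x3 rotation matrix whose columns are the frame's x, y, z axes.
In Python, from plant import readout, eyes, workorder, env gives the robot as it stands.
- The arm moves only by the tool servo_tool, never from a script. Its argument "increments" is a list of rows, each an object with "travel": the shift along the world's x, y, z in mm, a list of three; "turn": the turn about the world's z in degrees. In form: [{"travel": [x, y, z], "turn": turn}, ...]. A call has 1 to 12 rows; each row shifts and turns the commanded pose from where the row before left it; what a row does not reach is not made up. A row lasts 1/12 s, in which the tool goes at most 41.7 mm and 7.16 degrees, less where a joint would pass 70% of its speed; a pose out of reach is approached as far as the arm can. A call is refused whole if a number of a shift passes 41.7 or a number of a turn 7.16, either way. A call with a gripper value outside its range is refused whole. "jaw" is the finger opening in mm, from 0 to 85.4, set as the call begins (left out, the last holds). The fingers move at their own pace and stop on an object; the grip force is fixed at half the most. Time passes only in rows, so rows that do not move let the fingers close. It gives the time, the measured TCP pose, the force, the opening and the grip force at its end, in the units of the state.
- readout.read_state(): the state, without advancing time (a new reading comes with each control period).
- eyes.capture(name): name is "scene" or "top" or "wrist"; returns (picture, depth): 420x560x3 uint8, red, green, blue; 420x560 float32, m along the optical axis (not along the pixel's ray), 0 where there is no reading.
- eyes.camera_model(name): a dict with "fx", "fy", "cx", "cy" (pixels), "k1" (the pictures are not rectified: a ray, as slopes to the right and down, at radius r is drawn at 1 + k1 r^2 times it, then the intrinsics apply), "rvec" (rotation vector, rad) and "tvec" (3), from world to camera coordinates, as OpenCV has them; the wrist camera has in their place "tool_from_camera" (4x4, takes a point from camera to tool coordinates, whose origin is the TCP and whose axes are the flange's). Camera axes: x right, y down, z forward; pixel columns grow to the right and rows downward; lengths in m; the calibration is good to about 2 mm. A picture is of the moment at which its call begins: read the wrist's pose just before it. camera_model takes no time and is no camera call.
- workorder.hand_in(): hands the job in; it is judged then, once.
The state is a dict: "clock": time; "joint_positions": joint angles; "joint_velocities": joint speeds; "tau": joint torques, N m; "eef_pos": TCP position; "ee_rot": TCP orientation; "contact_force": force on the tool from outside, world axes, zero at the start; "ft_torque": the same for the moment, N m; "opening": finger opening in m; "grip_force": force on a finger pad.
Only numpy, scipy, OpenCV 4.12 (cv2) and the standard library are available. Lean on these libraries where they do the work, as an engineer would, in place of code of your own. Each camera call takes 0.05 s, during which the arm holds its last target. There are 200 camera calls.

## Working session

There is one attempt and no reset: what is moved stays moved. The work goes in short steps, Python scripts to look and compute and a tool call to move; the robot and the scene stay as the last step left them, time stands still between calls to the robot, and variables do not carry over. Pictures are saved under pics/ and viewed, at most 10 in all, crops included, and the job is handed in when it is done.

Besides the shell and the picture viewer there is one more tool, called after ">>>" as a command line: name --argument value ..., lists and objects as JSON in quotes. servo_tool: Moves the arm, as the interface text tells. Its arguments: {"type":"object","properties":{"increments":{"type":"array","items":{"type":"object","properties":{"travel":{"type":"array","items":{"type":"number"}},"turn":{"type":"number"}}}},"jaw":{"type":"number"}},"required":["increments"]}

```bash
mkdir -p pics; ls
python3 - <<'E'
from plant import readout, eyes, workorder, env
import cv2
print(env.nose_length, readout.read_state())
for n in("top","scene"):
    p,d=eyes.capture(n); cv2.imwrite(f"pics/{n}0.png",p[:,:,::-1]); print(eyes.camera_model(n))
print(eyes.camera_model("wrist"))
E
```

```text
pics
0.019 {'clock': 0.0, 'joint_positions': array([-78.69452782,  35.29127539,  -0.72359814,  81.64300408,
         0.46419764,  63.2214321 ,  -2.31666808]), 'joint_velocities': array([-0.0249256 , -0.04082478,  0.00337097, -0.0303352 ,  0.07694722,
        0.11867516, -0.00916596]), 'tau': array([-3.72719762e-05, -4.69219708e+01,  2.59242598e-01, -1.71029842e+01,
        9.96795832e-03,  9.78036260e-03, -2.07127840e-06]), 'eef_pos': array([0.1440905 , 0.63306861, 0.24910541]), 'ee_rot': array([[-9.75067107e-01,  2.21909498e-01, -5.57967555e-04],
       [ 2.21910197e-01,  9.75063618e-01, -2.60854171e-03],
       [-3.48063178e-05, -2.66732191e-03, -9.99996442e-01]]), 'contact_force': array([-0.09104564,  0.51702009,  0.0253009 ]), 'ft_torque': array([0.03055504, 0.04503625, 0.04547803]), 'grip_force': 0.0, 'opening': 0.08544653536368842}
{'fx': 457.8140941273619, 'fy': 457.8140941273619, 'cx': 291.90104221719344, 'cy': 212.19253543783788, 'k1': -0.11086375127404846, 'rvec': array([ 2.14930854, -2.14768583,  0.14502303]), 'tvec': array([0.01406246, 0.48984684, 1.22883018])}
{'fx': 393.6453878922517, 'fy': 393.6453878922517, 'cx': 285.3690492748038, 'cy': 212.38859055092507, 'k1': -0.0331376848134053, 'rvec': array([ 1.73986525,  1.51199667, -0.78370242]), 'tvec': array([-0.10656513, -0.22042992,  1.48794734])}
{'fx': 337.1811984970734, 'fy': 337.1811984970734, 'cx': 286.6706843726992, 'cy': 212.53730197891977, 'k1': -0.04662146706478447, 'tool_from_camera': array([[-9.45696947e-04, -9.64374454e-01, -2.64539256e-01,
         6.67783377e-02],
       [ 9.99999497e-01, -8.23838104e-04, -5.71590211e-04,
        -9.76708922e-04],
       [ 3.33289479e-04, -2.64539663e-01,  9.64374748e-01,
        -1.24160458e-01],
       [ 0.00000000e+00,  0.00000000e+00,  0.00000000e+00,
         1.00000000e+00]])}
```

View pics/top0.png

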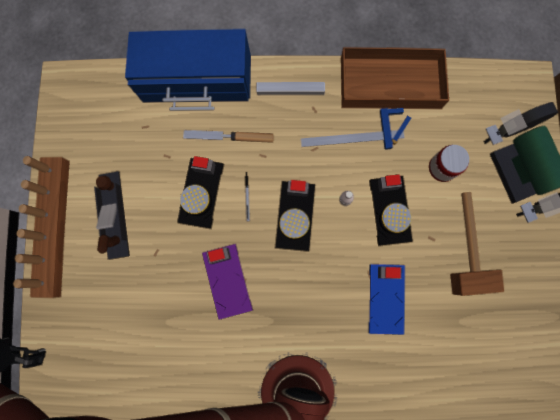

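View pics/scene0.png

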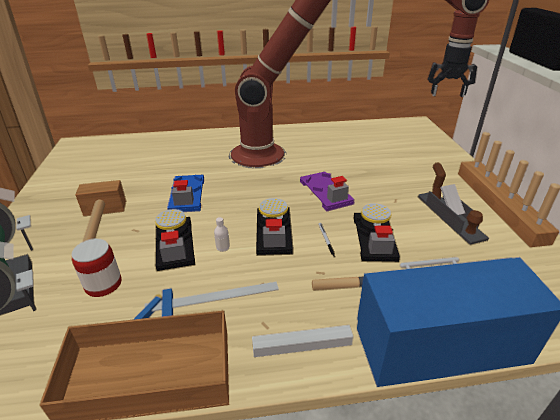

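The top view shows three black cradles holding pads: left pad at (195,199) with its tag at (203,162), middle at (294,223)/(298,186), right at (396,217)/(391,181). Things that could be mistaken for them are the purple cradle (227,283) with a red tag at (217,255), the blue cradle (387,300) with a red tag at (391,273), and the red tin (450,162). I choose the black ones with yellow pads, and I'll check them in a close crop.

```bash
cat > h.py <<'E'
import numpy as np, cv2
from plant import readout, eyes, workorder, env
def cast(m,px,z,R=None,t=None):
    K=np.array([[m['fx'],0,m['cx']],[0,m['fy'],m['cy']],[0,0,1]])
    u=cv2.undistortPoints(np.array(px,float).reshape(-1,1,2),K,np.array([m['k1'],0,0,0.]))[:,0]
    if R is None:
        Rc=cv2.Rodrigues(m['rvec'])[0]; R=Rc.T; t=-R@m['tvec']   # cam->world
    d=np.c_[u,np.ones(len(u))]@R.T
    return t+d*((z-t[2])/d[:,2])[:,None]
def wristpose(m,s):
    T=np.eye(4);T[:3,:3]=s['ee_rot'];T[:3,3]=s['eef_pos']
    T=T@m['tool_from_camera']; return T[:3,:3],T[:3,3]
def blobs(mask,amin):
    n,l,st,c=cv2.connectedComponentsWithStats(mask.astype(np.uint8))
    return [(c[i],st[i],(l==i)) for i in range(1,n) if st[i][4]>=amin]
E
python3 - <<'E'
from h import *
p=cv2.imread("pics/top0.png"); m=eyes.camera_model("top")
h=cv2.cvtColor(p,cv2.COLOR_BGR2HSV)
red=((h[...,0]<6)|(h[...,0]>174))&(h[...,1]>180)&(h[...,2]>120)
tags=[]
for c,s,_ in blobs(red,60): print("red",c.round(1),s, cast(m,[c],.09).round(4))
# pads: fit circle on bright disc within black cradle
for c0 in [(195,199),(294,223),(396,217)]:
    yy,xx=np.mgrid[:420,:560]; roi=np.hypot(xx-c0[0],yy-c0[1])<26
    mk=((p.max(2)>90)&(np.hypot(xx-c0[0],yy-c0[1])<19)).astype(np.uint8)
    mk=cv2.morphologyEx(mk,cv2.MORPH_CLOSE,np.ones((5,5)))
    b=max(blobs(mk,100),key=lambda b:b[1][4]); cn=cv2.findContours(b[2].astype(np.uint8),0,1)[0][0]
    e=cv2.fitEllipse(cn); print("pad",e,cast(m,[e[0]],.072).round(4))
cv2.imwrite("pics/crop.png",cv2.resize(p[140:340,160:440],None,fx=2.8,fy=2.8,interpolation=cv2.INTER_CUBIC))
E
```

```text
red [199.9 161.7] [193 157  15  11 134] [[0.6191 0.262  0.09  ]]
red [392.7 179.7] [386 175  15  11 133] [[ 0.57   -0.2553  0.09  ]]
red [297.6 185.1] [291 180  14  11 134] [[ 0.5546 -0.0008  0.09  ]]
red [215.8 254.5] [208 249  16  12 141] [[0.3704 0.2129 0.09  ]]
red [392.5 272.4] [386 267  14  11 142] [[ 0.324  -0.2478  0.09  ]]
pad ((192.32627868652344, 198.59828186035156), (28.669118881225586, 32.66210174560547), 96.0842056274414) [[0.5215 0.2833 0.072 ]]
pad ((293.962890625, 223.042724609375), (27.455568313598633, 36.80522918701172), 94.78350067138672) [[0.4553 0.0088 0.072 ]]
pad ((398.3636779785156, 217.020751953125), (28.9508113861084, 33.40994644165039), 83.03472900390625) [[ 0.4716 -0.2715  0.072 ]]
```

View pics/crop.png

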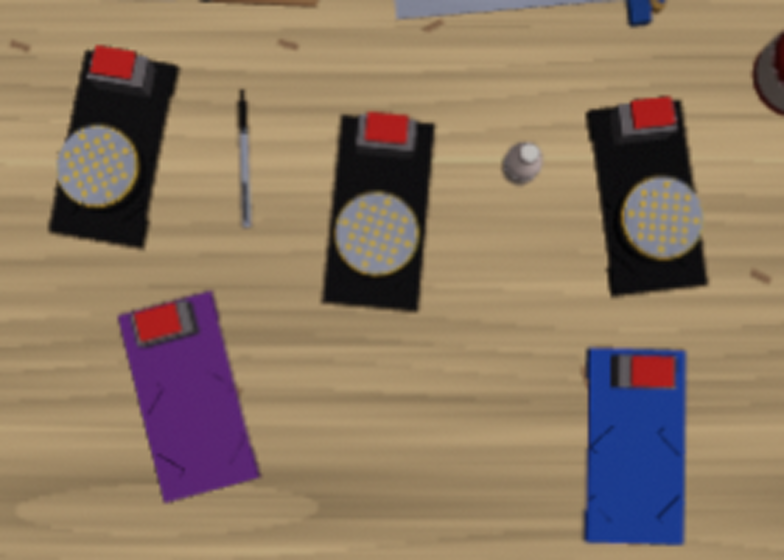

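The crop confirms the black cradles with dotted yellow and steel pads (left 98,166; middle 377,233; right 662,217 in the crop). The purple and blue ones have no pads. The measured pad-to-tag distances are 99.7–99.9 mm, against 99.5 mm stated. Going above the left pad.

>>> servo_tool --increments '[{"travel": [12,-11,0],"turn": 0},{"travel": [24,-22,0],"turn": 0},{"travel": [24,-22,0],"turn": 0},{"travel": [24,-22,0],"turn": 0},{"travel": [24,-22,0],"turn": 0},{"travel": [24,-22,0],"turn": 0},{"travel": [24,-22,0],"turn": 0},{"travel": [24,-22,0],"turn": 0},{"travel": [24,-22,0],"turn": 0},{"travel": [24,-22,0],"turn": 0},{"travel": [24,-22,0],"turn": 0},{"travel": [24,-22,0],"turn": 0}]' --jaw 0

```text
clock: 1.1
eef_pos: [0.421, 0.3793, 0.2499]
ee_rot: [[-0.975, 0.222, -0.001], [0.222, 0.975, -0.001], [0.001, -0.001, -1.0]]
contact_force: [-0.4, 0.6, -0.7]
opening: 0.0001
grip_force: 0.0
```

>>> servo_tool --increments '[{"travel": [24,-22,-10],"turn": 0},{"travel": [24,-22,-15],"turn": 0},{"travel": [24,-22,-15],"turn": 0},{"travel": [20,-20,-15],"turn": 0},{"travel": [10,-11,-15],"turn": 0},{"travel": [0,0,-10],"turn": 0},{"travel": [0,0,0],"turn": 0},{"travel": [0,0,0],"turn": 0},{"travel": [0,0,0],"turn": 0}]'

```text
clock: 1.85
eef_pos: [0.5212, 0.2861, 0.171]
ee_rot: [[-0.976, 0.219, -0.0], [0.219, 0.976, 0.002], [0.0, 0.002, -1.0]]
contact_force: [0.6, -0.3, -0.6]
opening: 0.0001
grip_force: 0.0
```

Run:
```python
from h import *
s=readout.read_state(); m=eyes.camera_model("wrist"); p,d=eyes.capture("wrist")
cv2.imwrite("pics/w1.png",p[:,:,::-1]); print(s['clock'],s['eef_pos'],s['contact_force'],s['opening'],s['joint_positions'].round(1))
R,t=wristpose(m,s)
h=cv2.cvtColor(p,cv2.COLOR_RGB2HSV)
red=((h[...,0]<6)|(h[...,0]>174))&(h[...,1]>180)&(h[...,2]>100)
for c,st,_ in blobs(red,200): print("red",c.round(1),st,cast(m,[c],.09,R,t).round(4))
```

```text
1.85 [0.52120939 0.28609015 0.17095919] [ 0.61552533 -0.27264885 -0.57049032] 0.00013057021664970942 [-31.2  35.1   0.6  96.7  -0.6  48.2  47.1]
red [98.8 14.7] [  61    0   80   44 2043] [[0.3758 0.2102 0.09  ]]
red [286.6 355.2] [281 345  13  21 237] [[0.6147 0.264  0.09  ]]
```

View pics/w1.png

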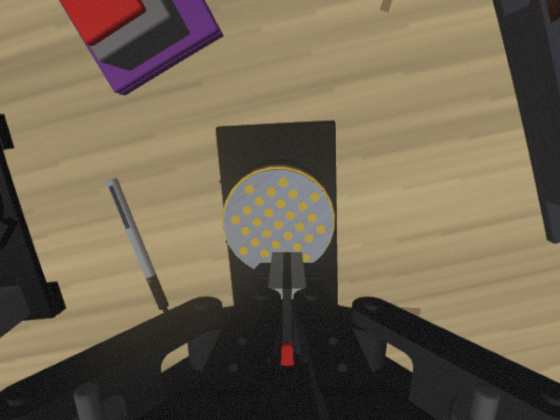

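The wrist view shows the left pad at about (279,221), with the closed fingertips (288,270) reaching over it and the black cradle square to the tool.

Run:
```python
from h import *
s=readout.read_state(); m=eyes.camera_model("wrist"); R,t=wristpose(m,s)
print(cast(m,[(279,221),(222,215),(335,215)],.072,R,t).round(4))
```

```text
[[0.5207 0.2799 0.072 ]
 [0.5078 0.2425 0.072 ]
 [0.525  0.3185 0.072 ]]
```

>>> servo_tool --increments '[{"travel": [0,-4,-10],"turn": 0},{"travel": [0,0,-20],"turn": 0},{"travel": [0,0,-20],"turn": 0},{"travel": [0,0,-15],"turn": 0},{"travel": [0,0,-8],"turn": 0},{"travel": [0,0,-2],"turn": 0},{"travel": [0,0,0],"turn": 0},{"travel": [0,0,0],"turn": 0},{"travel": [0,0,0],"turn": 0}]'

```text
clock: 2.65
eef_pos: [0.523, 0.2804, 0.0966]
ee_rot: [[-0.975, 0.222, 0.002], [0.222, 0.975, 0.001], [-0.002, 0.002, -1.0]]
contact_force: [0.5, -0.4, 0.3]
opening: 0.0001
grip_force: 0.0
```

>>> servo_tool --increments '[{"travel": [0,0,-2],"turn": 0},{"travel": [0,0,-2],"turn": 0},{"travel": [0,0,-1],"turn": 0},{"travel": [0,0,0],"turn": 0},{"travel": [0,0,0],"turn": 0},{"travel": [0,0,0],"turn": 0}]'

```text
clock: 3.15
eef_pos: [0.5225, 0.2799, 0.0906]
ee_rot: [[-0.975, 0.222, 0.001], [0.222, 0.975, 0.0], [-0.0, 0.0, -1.0]]
contact_force: [0.1, -0.2, 2.3]
opening: 0.0001
grip_force: 0.8
```

>>> servo_tool --increments '[{"travel": [0,0,-2],"turn": 0},{"travel": [0,0,-2],"turn": 0},{"travel": [0,0,0],"turn": 0},{"travel": [0,0,0],"turn": 0},{"travel": [0,0,0],"turn": 0}]'

```text
clock: 3.57
eef_pos: [0.5225, 0.2799, 0.0864]
ee_rot: [[-0.975, 0.222, 0.0], [0.222, 0.975, 0.0], [-0.0, 0.0, -1.0]]
contact_force: [-0.5, 0.4, 2.0]
opening: 0.0001
grip_force: 1.5
```

>>> servo_tool --increments '[{"travel": [0,0,-2],"turn": 0},{"travel": [0,0,-2],"turn": 0},{"travel": [0,0,0],"turn": 0},{"travel": [0,0,0],"turn": 0},{"travel": [0,0,0],"turn": 0}]'

```text
clock: 3.98
eef_pos: [0.5225, 0.2799, 0.0825]
ee_rot: [[-0.975, 0.222, 0.001], [0.222, 0.975, 0.0], [-0.0, 0.0, -1.0]]
contact_force: [0.4, 0.7, 3.4]
opening: 0.0003
grip_force: 2.1
```

>>> servo_tool --increments '[{"travel": [0,0,-1],"turn": 0},{"travel": [0,0,-1],"turn": 0},{"travel": [0,0,0],"turn": 0},{"travel": [0,0,0],"turn": 0},{"travel": [0,0,0],"turn": 0}]'

```text
clock: 4.4
eef_pos: [0.5225, 0.2799, 0.0804]
ee_rot: [[-0.975, 0.222, 0.001], [0.222, 0.975, 0.0], [-0.0, 0.0, -1.0]]
contact_force: [1.1, 0.6, 4.2]
opening: 0.0002
grip_force: 2.4
```

>>> servo_tool --increments '[{"travel": [0,0,0],"turn": 0},{"travel": [0,0,0],"turn": 0}]'

```text
clock: 4.57
eef_pos: [0.5225, 0.2799, 0.0804]
ee_rot: [[-0.975, 0.222, 0.0], [0.222, 0.975, 0.0], [-0.0, 0.0, -1.0]]
contact_force: [0.3, -0.4, 4.5]
opening: 0.0002
grip_force: 2.4
```

The left pad sank about 10.6 mm at about 4.3 N, which looks soft. Releasing it and going to the middle one.

>>> servo_tool --increments '[{"travel": [0,0,4],"turn": 0},{"travel": [0,0,10],"turn": 0},{"travel": [0,0,20],"turn": 0},{"travel": [0,0,20],"turn": 0},{"travel": [0,0,16],"turn": 0},{"travel": [-4,-16,0],"turn": 0},{"travel": [-7,-28,0],"turn": 1},{"travel": [-8,-32,0],"turn": 1},{"travel": [-8,-32,0],"turn": 1},{"travel": [-8,-32,0],"turn": 1},{"travel": [-8,-32,0],"turn": 1},{"travel": [-8,-32,0],"turn": 1}]'

```text
clock: 5.57
eef_pos: [0.469, 0.0741, 0.1501]
ee_rot: [[-0.993, 0.117, -0.004], [0.117, 0.993, -0.001], [0.003, -0.001, -1.0]]
contact_force: [0.6, -0.4, -0.8]
opening: 0.0001
grip_force: 0.0
```

>>> servo_tool --increments '[{"travel": [-8,-32,0],"turn": 1},{"travel": [-6,-24,0],"turn": 0},{"travel": [-2,-11,0],"turn": 0},{"travel": [0,0,-10],"turn": 0},{"travel": [0,0,-20],"turn": 0},{"travel": [0,0,-15],"turn": 0},{"travel": [0,0,-6],"turn": 0},{"travel": [0,0,0],"turn": 0},{"travel": [0,0,0],"turn": 0},{"travel": [0,0,0],"turn": 0}]'

```text
clock: 6.4
eef_pos: [0.4557, 0.0093, 0.0999]
ee_rot: [[-0.995, 0.101, 0.001], [0.101, 0.995, 0.0], [-0.001, 0.0, -1.0]]
contact_force: [0.2, -0.5, -0.3]
opening: 0.0001
grip_force: 0.0
```

>>> servo_tool --increments '[{"travel": [0,0,-4],"turn": 0},{"travel": [0,0,-3],"turn": 0},{"travel": [0,0,-2],"turn": 0},{"travel": [0,0,-2],"turn": 0},{"travel": [0,0,-2],"turn": 0},{"travel": [0,0,0],"turn": 0},{"travel": [0,0,0],"turn": 0},{"travel": [0,0,0],"turn": 0}]'

```text
clock: 7.07
eef_pos: [0.4554, 0.0088, 0.0865]
ee_rot: [[-0.995, 0.101, 0.0], [0.101, 0.995, 0.0], [-0.0, 0.0, -1.0]]
contact_force: [-0.6, 0.8, 4.9]
opening: -0.0002
grip_force: 2.3
```

>>> servo_tool --increments '[{"travel": [0,0,-2],"turn": 0},{"travel": [0,0,-2],"turn": 0},{"travel": [0,0,0],"turn": 0},{"travel": [0,0,0],"turn": 0},{"travel": [0,0,0],"turn": 0}]'

```text
clock: 7.48
eef_pos: [0.4554, 0.0088, 0.0827]
ee_rot: [[-0.995, 0.101, 0.001], [0.101, 0.995, 0.0], [-0.001, 0.0, -1.0]]
contact_force: [-1.2, 1.0, 8.1]
opening: -0.0001
grip_force: 3.7
```

>>> servo_tool --increments '[{"travel": [0,0,-2],"turn": 0},{"travel": [0,0,0],"turn": 0},{"travel": [0,0,0],"turn": 0},{"travel": [0,0,0],"turn": 0}]'

```text
clock: 7.82
eef_pos: [0.4554, 0.0088, 0.0809]
ee_rot: [[-0.995, 0.101, 0.001], [0.101, 0.995, 0.0], [-0.001, 0.0, -1.0]]
contact_force: [-1.0, -0.2, 8.4]
opening: 0.0001
grip_force: 4.3
```

The middle pad is stiff: 8.4 N at about 10 mm. On to the right one.

>>> servo_tool --increments '[{"travel": [0,0,4],"turn": 0},{"travel": [0,0,10],"turn": 0},{"travel": [0,0,20],"turn": 0},{"travel": [0,0,20],"turn": 0},{"travel": [0,0,20],"turn": 0},{"travel": [0,0,6],"turn": 0},{"travel": [0,-18,0],"turn": 1},{"travel": [2,-28,0],"turn": 2},{"travel": [2,-32,0],"turn": 2},{"travel": [2,-32,0],"turn": 2},{"travel": [2,-32,0],"turn": 2},{"travel": [2,-32,0],"turn": 2}]'

```text
clock: 8.82
eef_pos: [0.4645, -0.1667, 0.1594]
ee_rot: [[-0.996, -0.092, -0.002], [-0.092, 0.996, 0.0], [0.002, 0.001, -1.0]]
contact_force: [1.0, 0.3, -0.3]
opening: -0.0001
grip_force: 0.0
```

>>> servo_tool --increments '[{"travel": [2,-32,0],"turn": 2},{"travel": [2,-32,0],"turn": 2},{"travel": [2,-28,0],"turn": 0},{"travel": [0,-14,0],"turn": 0},{"travel": [0,0,-10],"turn": 0},{"travel": [0,0,-20],"turn": 0},{"travel": [0,0,-20],"turn": 0},{"travel": [0,0,-10],"turn": 0},{"travel": [0,0,0],"turn": 0},{"travel": [0,0,0],"turn": 0},{"travel": [0,0,0],"turn": 0}]'

```text
clock: 9.73
eef_pos: [0.4719, -0.2705, 0.1009]
ee_rot: [[-0.987, -0.161, 0.001], [-0.161, 0.987, -0.0], [-0.001, -0.0, -1.0]]
contact_force: [0.7, -0.0, -0.5]
opening: 0.0001
grip_force: 0.0
```

>>> servo_tool --increments '[{"travel": [0,0,-4],"turn": 0},{"travel": [0,0,-3],"turn": 0},{"travel": [0,0,-2],"turn": 0},{"travel": [0,0,-2],"turn": 0},{"travel": [0,0,-2],"turn": 0},{"travel": [0,0,0],"turn": 0},{"travel": [0,0,0],"turn": 0},{"travel": [0,0,0],"turn": 0}]'

```text
clock: 10.4
eef_pos: [0.4714, -0.2713, 0.0879]
ee_rot: [[-0.987, -0.159, 0.0], [-0.159, 0.987, -0.0], [-0.0, -0.0, -1.0]]
contact_force: [-0.7, 0.4, 5.5]
opening: 0.0003
grip_force: 2.7
```

>>> servo_tool --increments '[{"travel": [0,0,-2],"turn": 0},{"travel": [0,0,-2],"turn": 0},{"travel": [0,0,-2],"turn": 0},{"travel": [0,0,-1],"turn": 0},{"travel": [0,0,0],"turn": 0},{"travel": [0,0,0],"turn": 0},{"travel": [0,0,0],"turn": 0}]'

```text
clock: 10.98
eef_pos: [0.4714, -0.2713, 0.0819]
ee_rot: [[-0.987, -0.159, 0.001], [-0.159, 0.987, -0.001], [-0.0, -0.001, -1.0]]
contact_force: [-2.3, 1.6, 11.9]
opening: 0.0
grip_force: 6.2
```

The right pad is stiff too: 11.9 N at about 9 mm. So the left pad is the soft one, and I'm going above its tag.

>>> servo_tool --increments '[{"travel": [0,0,4],"turn": 0},{"travel": [0,0,10],"turn": 0},{"travel": [0,0,20],"turn": 0},{"travel": [0,0,20],"turn": 0},{"travel": [0,0,20],"turn": 0},{"travel": [0,0,14],"turn": 0},{"travel": [4,16,0],"turn": -1},{"travel": [8,28,0],"turn": -2},{"travel": [9,32,0],"turn": -2},{"travel": [9,32,0],"turn": -2},{"travel": [9,32,0],"turn": -2},{"travel": [9,32,0],"turn": -2}]'

```text
clock: 11.98
eef_pos: [0.5194, -0.0978, 0.1683]
ee_rot: [[-0.999, 0.034, -0.0], [0.034, 0.999, 0.0], [0.0, -0.0, -1.0]]
contact_force: [-0.2, -0.5, -0.5]
opening: 0.0
grip_force: 0.0
```

>>> servo_tool --increments '[{"travel": [9,32,0],"turn": -2},{"travel": [9,32,0],"turn": -2},{"travel": [9,32,0],"turn": -2},{"travel": [9,32,0],"turn": -2},{"travel": [9,32,0],"turn": -2},{"travel": [9,32,0],"turn": -1},{"travel": [9,32,0],"turn": 0},{"travel": [9,32,0],"turn": 0},{"travel": [9,32,0],"turn": 0},{"travel": [9,32,0],"turn": 0},{"travel": [5,26,0],"turn": 0},{"travel": [5,14,0],"turn": 0}]'

```text
clock: 12.98
eef_pos: [0.6181, 0.2664, 0.1678]
ee_rot: [[-0.976, 0.217, -0.001], [0.217, 0.976, 0.003], [0.002, 0.003, -1.0]]
contact_force: [-0.4, -0.1, 0.1]
opening: -0.0
grip_force: 0.0
```

>>> servo_tool --increments '[{"travel": [0,0,0],"turn": 0},{"travel": [0,0,0],"turn": 0},{"travel": [0,0,0],"turn": 0}]'

```text
clock: 13.23
eef_pos: [0.6192, 0.2584, 0.1679]
ee_rot: [[-0.975, 0.224, -0.001], [0.224, 0.975, -0.002], [0.0, -0.003, -1.0]]
contact_force: [-0.0, -1.0, 0.8]
opening: -0.0
grip_force: 0.0
```

Run:
```python
from h import *
s=readout.read_state(); m=eyes.camera_model("wrist"); p,d=eyes.capture("wrist")
cv2.imwrite("pics/w2.png",p[:,:,::-1]); print(s['clock'],s['eef_pos'])
R,t=wristpose(m,s)
h=cv2.cvtColor(p,cv2.COLOR_RGB2HSV)
red=((h[...,0]<6)|(h[...,0]>174))&(h[...,1]>180)&(h[...,2]>100)
for c,st,_ in blobs(red,100): print("red",c.round(1),st,cast(m,[c],.09,R,t).round(4))
```

```text
13.2333 [0.61921943 0.25842715 0.16794104]
red [294.8 228.3] [ 264  207   62   43 2316] [[0.619  0.2624 0.09  ]]
```

View pics/w2.png

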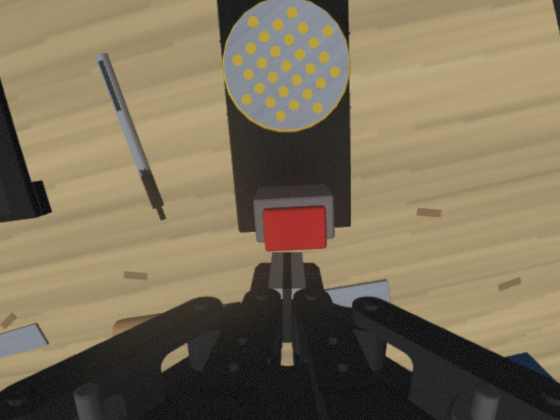

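The wrist view shows the left tag at (295,228), at (0.619, 0.262), with the fingertips just over its far edge in the image. The soft pad (286,64) is back up and seated. Pressing the tag.

>>> servo_tool --increments '[{"travel": [0,2,-10],"turn": 0},{"travel": [0,0,-20],"turn": 0},{"travel": [0,0,-15],"turn": 0},{"travel": [0,0,-6],"turn": 0},{"travel": [0,0,-2],"turn": 0},{"travel": [0,0,0],"turn": 0},{"travel": [0,0,0],"turn": 0},{"travel": [0,0,0],"turn": 0}]'

```text
clock: 13.95
eef_pos: [0.62, 0.2629, 0.1164]
ee_rot: [[-0.975, 0.222, 0.002], [0.222, 0.975, 0.001], [-0.002, 0.001, -1.0]]
contact_force: [0.5, 0.6, 0.3]
opening: -0.0003
grip_force: 0.0
```

>>> servo_tool --increments '[{"travel": [0,0,-3],"turn": 0},{"travel": [0,0,-3],"turn": 0},{"travel": [0,0,-2],"turn": 0},{"travel": [0,0,-2],"turn": 0},{"travel": [0,0,-2],"turn": 0},{"travel": [0,0,-2],"turn": 0},{"travel": [0,0,-2],"turn": 0},{"travel": [0,0,-2],"turn": 0},{"travel": [0,0,-1],"turn": 0},{"travel": [0,0,0],"turn": 0},{"travel": [0,0,0],"turn": 0},{"travel": [0,0,0],"turn": 0}]'

```text
clock: 14.95
eef_pos: [0.6192, 0.2628, 0.096]
ee_rot: [[-0.975, 0.222, -0.0], [0.222, 0.975, -0.0], [0.0, -0.0, -1.0]]
contact_force: [0.6, -0.6, 0.5]
opening: -0.0001
grip_force: 0.2
```

>>> servo_tool --increments '[{"travel": [0,0,-1],"turn": 0},{"travel": [0,0,-1],"turn": 0},{"travel": [0,0,-1],"turn": 0},{"travel": [0,0,0],"turn": 0},{"travel": [0,0,0],"turn": 0},{"travel": [0,0,0],"turn": 0}]'

```text
clock: 15.45
eef_pos: [0.6192, 0.2628, 0.0951]
ee_rot: [[-0.975, 0.222, 0.0], [0.222, 0.975, 0.0], [-0.0, 0.0, -1.0]]
contact_force: [-1.8, -1.1, 9.7]
opening: 0.0
grip_force: 4.7
```

The tool stopped at 0.0951 with the force at 9.7 N, so the tag is on its stop. One small extra push, then I retreat.

>>> servo_tool --increments '[{"travel": [0,0,-1],"turn": 0},{"travel": [0,0,-1],"turn": 0},{"travel": [0,0,0],"turn": 0},{"travel": [0,0,0],"turn": 0}]'

```text
clock: 15.78
eef_pos: [0.6192, 0.2628, 0.095]
ee_rot: [[-0.975, 0.222, 0.0], [0.222, 0.975, 0.0], [-0.0, 0.0, -1.0]]
contact_force: [-5.5, -1.9, 18.0]
opening: 0.0002
grip_force: 8.6
```

>>> servo_tool --increments '[{"travel": [0,0,4],"turn": 0},{"travel": [0,0,10],"turn": 0},{"travel": [0,0,20],"turn": 0},{"travel": [0,0,25],"turn": 0},{"travel": [0,0,25],"turn": 0},{"travel": [0,0,25],"turn": 0},{"travel": [0,0,15],"turn": 0},{"travel": [-15,15,0],"turn": 0},{"travel": [-20,25,0],"turn": 0},{"travel": [-20,25,0],"turn": 0},{"travel": [-20,25,0],"turn": 0},{"travel": [-20,25,0],"turn": 0}]'

```text
clock: 16.78
eef_pos: [0.523, 0.3785, 0.2151]
ee_rot: [[-0.975, 0.222, -0.001], [0.222, 0.975, -0.001], [0.001, -0.001, -1.0]]
contact_force: [1.1, 0.8, 0.5]
opening: 0.0003
grip_force: 0.0
```

>>> servo_tool --increments '[{"travel": [-20,25,0],"turn": 0},{"travel": [-20,25,0],"turn": 0},{"travel": [-20,25,0],"turn": 0},{"travel": [-20,25,0],"turn": 0},{"travel": [-20,25,0],"turn": 0},{"travel": [-10,12,0],"turn": 0},{"travel": [0,0,0],"turn": 0},{"travel": [0,0,0],"turn": 0},{"travel": [0,0,0],"turn": 0}]'

```text
clock: 17.53
eef_pos: [0.4165, 0.5125, 0.2151]
ee_rot: [[-0.974, 0.225, 0.002], [0.225, 0.974, -0.002], [-0.002, -0.002, -1.0]]
contact_force: [0.1, 0.1, 0.2]
opening: -0.0001
grip_force: 0.0
```

Run:
```python
from h import *
p,d=eyes.capture("scene"); q,_=eyes.capture("top")
cv2.imwrite("pics/s2.png",cv2.resize(p[170:300,140:410,::-1],None,fx=2.9,fy=2.9,interpolation=cv2.INTER_CUBIC)); cv2.imwrite("pics/t2.png",q[:,:,::-1])
```

```text
(no output)
```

View pics/s2.png

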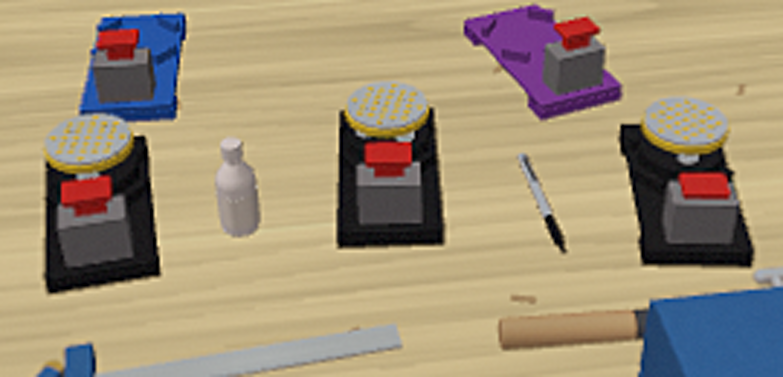

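View pics/t2.png

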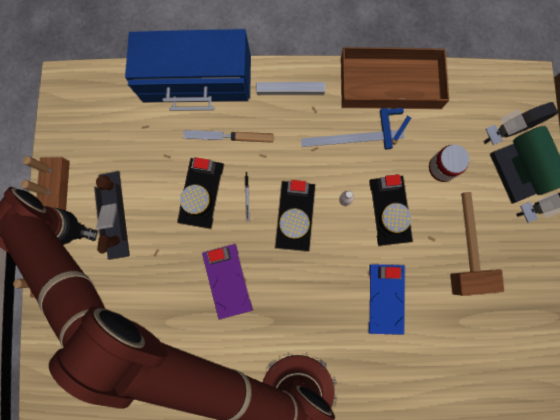

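The scene crop shows the left cradle's tag (704,185) down on its housing, the middle (389,155) and right (87,195) tags still up, and all three pads raised. The top view shows the tools unmoved and the gripper well above the plane, at about (90,233). Handing in.

```bash
python3 -c "
from plant import workorder; print(workorder.hand_in())"
```

```text
the job is handed in; nothing more can be done
None
```

I pressed all three pads from left to right and found the left one softest (about 4.3 N at 10.6 mm, against 8.4 N middle and 11.9 N right at 9–10 mm), so I pushed the left tag to its stop, left the other two up, moved clear and handed the job in.

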